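Snap the hose clip shut with the spring pliers

ROBOT

A 7-joint arm with a two-finger parallel gripper is mounted at the origin on a cart in front of the work surface, level with it; the furniture and walls round the work are solid. World frame = base frame: x ahead of the robot, y to its left, z up, the work surface at z = 0. Lengths are in m, angles in rad, forces in N, time in s.
With the tool pointing down it reaches from about 0.35 to 0.9 m from the base axis. Payload 8.1 kg.
Tool frame: the origin (TCP) lies at the very end of the fingers, on their centre line; the grasp point (between the pads) lies 19 mm behind it; z points along the fingers, y is the line along which they close (so a half turn about z gives the same grasp; the last joint's range is limited). The gripper opens to 92 mm and grips with 3 to 60 N. Pads are 19 mm wide; open, the fingers measure 130 mm over their backs; the gripper's body (75 mm by 190 mm) begins 47 mm behind the grasp point.
Start: joints at [-1.246, 0.434, 0.025, 1.573, -0.012, 1.134, -0.075], TCP at [0.259, 0.569, 0.227] pointing down, gripper open.
Joint ranges: [-2.62, 2.62], [-0.44, 2.09], [-1.27, 1.32], [0.08, 2.57], [-1.32, 4.46], [0.12, 2], [-2.74, 2.74]. Speed limits (rad/s): [2.22, 2.22, 3.01, 3.01, 3.14, 3.14, 3.14].

INTERFACE

Orientations are given as a rotation vector (axis times angle).
In Python, from cell import arm gives the robot as it stands.
- The arm moves only by the tool drive_tool, never from a script. Its argument "targets" is a list of rows, each a list of 7 numbers: the turn, a rotation vector about the world's x, y, z in units of 5 degrees (1.0 is 5 degrees), then the shift along the world's x, y, z in units of 40 mm (1.0 is 40 mm), then the opening, from 0 (shut) to 1 (fully open). In form: [[wx, wy, wz, dx, dy, dz, fingers], ...]. A call has 1 to 5 rows; each row is the pose to reach, as a shift and turn from the pose commanded when the call began; what a row does not reach only later rows make up. A row lasts 1/10 s, in which the tool goes at most 50 mm and 8.59 degrees, less where a joint would pass 70% of its speed; a pose out of reach is approached as far as the arm can. A call with a gripper value outside its range is refused whole. The fingers move at their own pace and stop on an object; "force" is the grip in N (left out, the last holds). Time passes only in rows, so rows that repeat a pose let the fingers close. It gives the time, the measured TCP pose, the force, the opening and the grip force at its end, in the units of the state.
- arm.observe(): the state, without advancing time (a new reading comes with each control period).
- arm.get_image(name): name is "scene" or "side" or "wrist"; returns a dict with "pixels" (480x640x3 uint8, red, green, blue), "intrinsics" (3x3 intrinsics, pixels), "k1" (the pictures are not rectified: a ray, as slopes to the right and down, at radius r is drawn at 1 + k1 r^2 times it, then the intrinsics apply), "rvec" (rotation vector, rad) and "tvec" (3), from world to camera coordinates, as OpenCV has them; the wrist camera has in their place "mount" (4x4, takes a point from camera to tool coordinates, whose origin is the TCP and whose axes are the flange's). Camera axes: x right, y down, z forward; pixel columns grow to the right and rows downward; lengths in m; the calibration is good to about 2 mm. A picture is of the moment at which its call begins: read the wrist's pose just before it. There is no depth.
- arm.sign_off(): hands the job in; it is judged then, once.
The state is a dict: "clock": time; "joints": joint angles; "dq": joint speeds; "joint_efforts": joint torques, N m; "position": TCP position; "ee_rot": TCP orientation; "force": force on the tool from outside, world axes, zero at the start; "ft_torque": the same for the moment, N m; "width": opening from 0.0 (shut) to 1.0 (fully open); "gripper_force": force on a finger pad.
Only numpy, scipy, OpenCV 4.12 (cv2) and the standard library are available. Lean on these libraries where they do the work, as an engineer would, in place of code of your own. Each camera call takes 0.05 s, during which the arm holds its last target. There are 200 camera calls.

TASK

Take the red-handled spring pliers out of their stand, bring their jaws down over the two ears of the open hose clip on the flow block, and squeeze the handles until the orange ear clicks shut; stop at the click, because squeezing on would crack the clip. Touch the flow block and its clip only with the pliers, then put the pliers back upright in their stand, let go, and leave the other things on the table alone.

Things in the scene. Friction and masses are not known exactly. Their poses are not given: they have to be found in the camera images.
- pliers_grip (a point): Centre between the two red handles of the spring pliers (140 g, 128 mm tall, upright, jaws down), at the height to grip. Handles lie to -y and +y of it, 20 mm wide in x, from 20 mm below to 18 mm above it. Left alone they spread like a V: 67 mm over the outer faces here, 73 mm at the top. Squeezing them along y closes the jaws below, also along y. z up.
- pliers_tip (a point): Point on the pliers' middle line, 108 mm below pliers_grip, 2 mm below the jaw tips when open (level with them when closed). Jaws: steel, 12 mm wide in x, 8 mm thick, 36 mm long, free gap about 31 mm at the tips. Halves cross at a brass pivot along x, 48 mm above this point. Held by a spring: about 3.5 N on each handle at first, 5 N when nearly closed.
- pliers_jaws (a joint): How far the pliers are squeezed (rad): 0 = sprung open, 0.40 = jaws parallel and 13 mm apart (handles 40 mm over their faces), 0.50 = end stop. Between, the tip gap shrinks 48 mm per rad and the handle width at the grip point about 66 mm per rad. Jaw force is about 1.5 times the handle force beyond the spring's.
- clip_ears (a point): Point over the tube's middle, half-way up the two clip ears, 68.5 mm above the table. Ears: 14 mm long in x, 4 mm thick, 60 to 77 mm above the table. The white ear does not give; its setting differs: outer face 3 to 9 mm to -y of here. The orange ear, on the +y side, is the one that moves. x = along the tube towards the block, z up. The jaws go down astride the ears.
- moving_ear: Orange moving ear of the clip, 14 x 4 x 17 mm; origin at the middle of its outer face. Shut, that is 6.5 mm to +y of clip_ears; open, about 4.5 mm farther out, its top leaning outward (12.5 mm from clip_ears). The resistance climbs to about 15 to 25 N, then the latch snaps over and it drops to nothing. Shut, the ear stands on a hard stop and bears only 15 N; over 45 N crushes it at any time.
- clip_arm (a joint): Angle of the clip's orange half (rad): 0 = sprung open, 0.14 = shut. It springs back to 0 unless the latch snaps over, past about 0.085; then the latch pulls it on to 0.14 and holds it.
- clip_block: Fixed flow block; origin on the table, axes as clip_ears, which is at (-14, 0, 68.5) mm in it. Foot plate 130 x 90 x 8 mm; aluminium block from x = 23 to 73 mm, 66 mm high, with a cap to 76 mm; white tube stub (18 mm thick, axis 50 mm up) with the white and orange hose clip; behind the ears, x = -4 to 5 mm, its latch tower with blue pawl, 91 mm high: keep the jaws clear of it.
- stand_pocket (a point): Centre of the floor of the pocket in the fixed grey pliers stand, 10 mm above the table. Pocket 55 mm in y, 23 mm in x; rim 68 mm above the table, sloping lead-in lips up to 78 mm. The pliers stand in it, open jaws on the floor, their y along its y (either way round); pliers_grip is then 106 mm above this point.
- pliers: The pliers; origin at pliers_tip. It is rigid with the half whose handle is at -y, so it leans by half of pliers_jaws while squeezed. z up when upright.
- tape_roll: Roll of tan masking tape lying flat, 100 mm across, 25 mm high; bystander. Origin on the table under its middle.
- timer: Small white timer with coloured keys, 62 x 66 x 19 mm; bystander. Origin at its underside.
- bottle_small: Small white bottle with yellow cap, 35 mm wide, 68 mm tall; bystander. Origin at its underside.
Not all that is in view belongs to the job. What is shaped like the part that bears stand_pocket but purple is not meant.

How it is judged:
By the outcome, as a careful person would: the job done as asked, in the order asked, and still so for the second after the job is handed in, with the robot touching nothing.
It also fails if it takes over 67 s, if anything falls off the work surface, if the arm or the gripper's body presses on something with over 40 N, if the wrist force passes 120 N, or if a joint passes its speed limit or range.

## Working session

There is one attempt and no reset: what is moved stays moved. The work goes in short steps, Python scripts to look and compute and a tool call to move; the robot and the scene stay as the last step left them, time stands still between calls to the robot, and variables do not carry over. Pictures are saved under pics/ and viewed, at most 10 in all, crops included, and the job is handed in when it is done.

Besides the shell and the picture viewer there is one more tool, called as name(argument=value, ...), one argument or row to a line, values as JSON. drive_tool: Moves the arm, as the interface text tells. Its arguments: {"type":"object","properties":{"targets":{"type":"array"},"force":{"type":"number"}},"required":["targets"]}

```bash
mkdir -p pics; cat > h.py <<'E'
import numpy as np, cv2
from cell import arm
from scipy.spatial.transform import Rotation as R
def cam(im, st=None):
    K=np.array(im["intrinsics"]); k1=im["k1"]
    if "mount" in im:
        T=np.eye(4); T[:3,:3]=R.from_rotvec(st["ee_rot"]).as_matrix(); T[:3,3]=st["position"]
        M=T@np.array(im["mount"])  # cam->world
        Rc=M[:3,:3]; c=M[:3,3]
    else:
        Rw=R.from_rotvec(np.ravel(im["rvec"])).as_matrix(); Rc=Rw.T; c=-Rw.T@np.ravel(im["tvec"])
    return K,k1,Rc,c
def ray(C,u,v):
    K,k1,Rc,c=C
    p=cv2.undistortPoints(np.array([[[u,v]]],float),K,np.array([k1,0,0,0.]))[0,0]
    d=Rc@np.array([p[0],p[1],1]); return c,d/np.linalg.norm(d)
def onz(C,u,v,z):
    c,d=ray(C,u,v); return c+d*(z-c[2])/d[2]
def tri(C1,p1,C2,p2):
    c1,d1=ray(C1,*p1); c2,d2=ray(C2,*p2)
    s=np.linalg.lstsq(np.c_[d1,-d2],c2-c1,rcond=None)[0]
    a=c1+s[0]*d1;b=c2+s[1]*d2; return (a+b)/2,np.linalg.norm(a-b)
def proj(C,P):
    K,k1,Rc,c=C
    q=Rc.T@(np.array(P)-c); return cv2.projectPoints(q.reshape(1,1,3),np.zeros(3),np.zeros(3),K,np.array([k1,0,0,0.]))[0].ravel()
def shot(n):
    st=arm.observe(); im=arm.get_image(n); return im["pixels"],cam(im,st)
def save(f,px): cv2.imwrite(f,cv2.cvtColor(np.ascontiguousarray(px),cv2.COLOR_RGB2BGR))
E
python3 - <<'E'
from h import *
for n in("scene","side","wrist"):
    p,C=shot(n); save(f"pics/{n}0.png",p); print(n,C[3].round(3),C[2][:,2].round(2))
    np.save(f"pics/{n}0.npy",p)
E
```

```text
scene [-0.096 -0.646  1.067] [ 0.53  0.4  -0.75]
side [ 0.49  -0.847  0.685] [ 0.11  0.77 -0.63]
wrist [0.182 0.603 0.383] [ 0.28 -0.13 -0.95]
```

View pics/scene0.png

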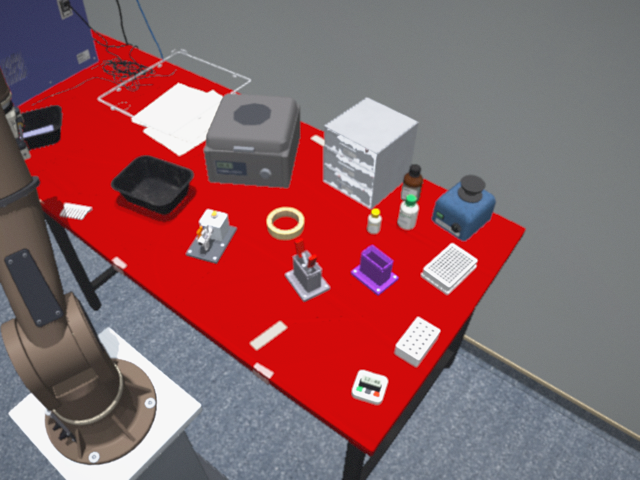

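View pics/side0.png

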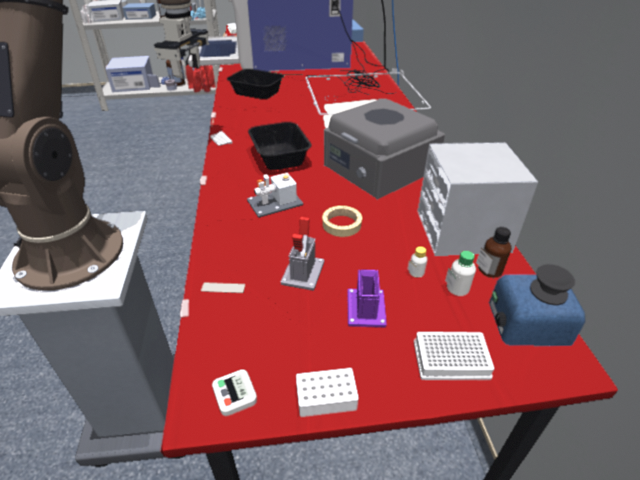

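The scene view shows the stand with the pliers at about (307,275), the flow block at (212,235) and the purple decoy at (375,268). In the side view the stand is at (302,262) and the block at (275,195).

```bash
python3 - <<'E'
from h import *
def crop(n,x,y,w=80,h=60):
    p=np.load(f"pics/{n}0.npy")[y:y+h,x:x+w]; return cv2.resize(p,(400,300),interpolation=cv2.INTER_CUBIC)
a=np.vstack([np.hstack([crop("scene",268,236),crop("scene",172,202)]),np.hstack([crop("side",262,215,100,75),crop("side",235,162)])])
save("pics/c1.png",a)
for n in("scene","side"):
    p,C=np.load(f"pics/{n}0.npy"),cam(arm.get_image(n))
    hsv=cv2.cvtColor(p,cv2.COLOR_RGB2HSV)
    m=((hsv[...,1]<90)&(hsv[...,2]>50)).astype(np.uint8)
    k,l,s,c=cv2.connectedComponentsWithStats(m)
    for i in range(1,k):
        if s[i,4]>250 and s[i,4]<4000:
            print(n,s[i],onz(C,*c[i],0.01).round(3))
            u,v=s[i,0]+s[i,2]/2,s[i,1]+s[i,3]/2
            if (n=="scene" and (abs(u-308)<20 and abs(v-275)<25 or abs(u-212)<15)) or (n=="side" and (abs(u-302)<15 and abs(v-260)<30 or abs(u-275)<15 and abs(v-195)<20)):
                cc=cv2.findContours((l==i).astype(np.uint8),cv2.RETR_EXTERNAL,cv2.CHAIN_APPROX_SIMPLE)[0][0]
                h=cv2.convexHull(cc); print(cv2.approxPolyDP(h,2,True)[:,0].tolist())
E
```

```text
scene [ 112  163   81   43 1041] [0.534 0.419 0.01 ]
scene [398 183  22  46 616] [ 0.922 -0.201  0.01 ]
scene [ 60 203  32  17 349] [0.331 0.545 0.01 ]
scene [ 187  209   49   54 1524] [0.506 0.156 0.01 ]
[[207, 209], [225, 213], [235, 227], [216, 262], [187, 254], [199, 220]]
scene [267 208  36  30 499] [0.667 0.036 0.01 ]
scene [ 421  243   57   51 1631] [ 0.799 -0.398  0.01 ]
scene [ 285  251   45   50 1176] [ 0.551 -0.129  0.01 ]
[[306, 251], [319, 266], [329, 288], [303, 300], [285, 274], [293, 257]]
scene [ 395  317   45   50 1283] [ 0.561 -0.442  0.01 ]
scene [250 321  37  29 378] [ 0.366 -0.163  0.01 ]
scene [352 370  36  34 796] [ 0.401 -0.419  0.01 ]
side [263  26  23  26 516] [0.574 1.755 0.01 ]
side [ 27 123  41  57 398] [-0.279  0.589  0.01 ]
side [ 247  172   56   45 1525] [0.5   0.172 0.01 ]
[[287, 172], [296, 183], [302, 204], [258, 216], [247, 199], [264, 174]]
side [323 206  39  30 719] [0.663 0.033 0.01 ]
side [ 281  235   43   55 1394] [ 0.549 -0.124  0.01 ]
[[313, 238], [323, 259], [313, 289], [282, 284], [281, 280], [292, 248], [304, 235]]
side [408 254  19  23 326] [ 0.804 -0.155  0.01 ]
side [446 259  30  37 779] [ 0.887 -0.205  0.01 ]
side [201 283  44  10 370] [ 0.372 -0.169  0.01 ]
side [ 414  332   80   48 3476] [ 0.797 -0.399  0.01 ]
side [ 212  369   45   47 1263] [ 0.402 -0.422  0.01 ]
side [ 296  368   63   49 2555] [ 0.557 -0.441  0.01 ]
```

View pics/c1.png

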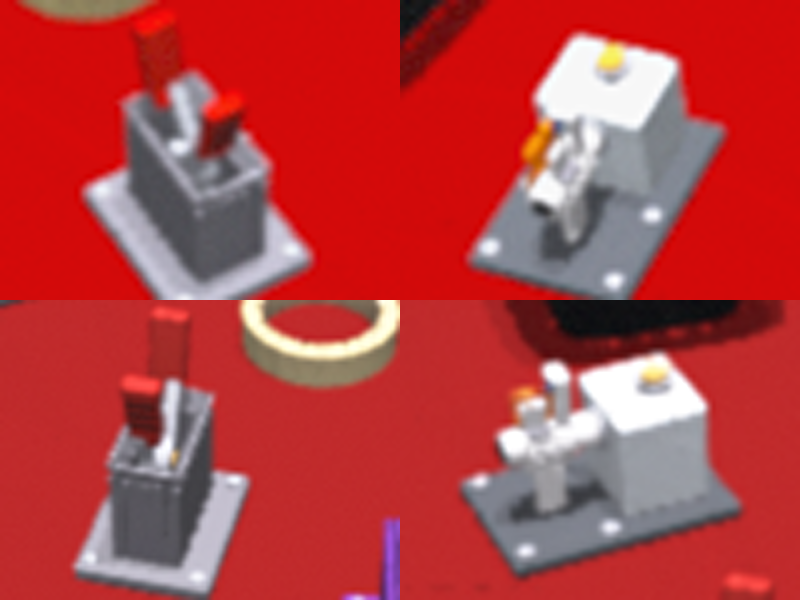

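The crops show both red handles (the tops are clear), the stand rim and the plates. The block's orange ear is on the far side (+y), and its tube points to the robot side (−x).

```bash
python3 - <<'E'
from h import *
A=cam(arm.get_image("scene"));B=cam(arm.get_image("side"))
s=lambda x,y,X,Y,k=5:(X+x/k,Y+y/k)
def T(n,a,b):
    P,e=tri(A,a,B,b); print(n,(P*1000).round(1),"miss",round(e*1000,1)); return P
f=T("far top",s(152,22,268,236),s(170,15,262,215,4))
n=T("near top",s(224,102,268,236),s(140,82,262,215,4))
d=f-n; print("sep",np.hypot(*d[:2]),"yaw of y",np.degrees(np.arctan2(-d[0],d[1])),(f+n)/2)
# stand rim/plate corners
a=[s(85,192,268,236),s(312,258,268,236)]; b=[s(78,275,262,215,4),s(208,293,262,215,4),s(247,180,262,215,4)]
print("stand plate scene",[onz(A,*q,.008).round(4) for q in a]);print("side",[onz(B,*q,.008).round(4) for q in b])
a=[s(70,258,172,202),s(228,296,172,202),s(325,128,172,202)];b=[s(62,190,235,162),s(118,273,235,162),s(340,212,235,162)]
for nm,C,l in(("scene",A,a),("side",B,b)):
    q=[onz(C,*x,.006) for x in l]; e=q[2]-q[1]; g=q[0]-q[1]
    print(nm,np.round(q,4).tolist(),"len",np.linalg.norm(e),np.linalg.norm(g),"yaw",np.degrees(np.arctan2(e[1],e[0])), np.degrees(np.arctan2(-g[0],g[1])),"centre",(q[0]+q[2])/2)
T("orange",s(142,128,172,202),s(123,95,235,162))
T("yellow cap",s(212,55,172,202),s(255,76,235,162))
st=arm.observe(); print(st["position"],st["ee_rot"],st["width"],st["force"]); print(R.from_rotvec(st["ee_rot"]).as_matrix().round(3))
im=arm.get_image("wrist"); print(np.array(im["mount"]).round(3))
E
```

```text
far top [ 556.4 -102.4  126.2] miss 0.1
near top [ 535.3 -161.4  130.1] miss 0.3
sep 0.06265357115269775 yaw of y -19.618464926387706 [ 0.54585195 -0.13189579  0.12815404]
stand plate scene [array([ 0.5283, -0.0793,  0.008 ]), array([ 0.5649, -0.1936,  0.008 ])]
side [array([ 0.4972, -0.1715,  0.008 ]), array([ 0.5651, -0.1936,  0.008 ]), array([ 0.598 , -0.1074,  0.008 ])]
scene [[0.4232, 0.1699, 0.006], [0.456, 0.0861, 0.006], [0.5739, 0.1279, 0.006]] len 0.12506262589857162 0.09005332355595458 yaw 19.552437906147812 21.376730915184897 centre [0.49851856 0.14891797 0.006     ]
side [[0.4246, 0.1619, 0.006], [0.4534, 0.0816, 0.006], [0.5731, 0.1221, 0.006]] len 0.12639219234198945 0.08526851998891866 yaw 18.67966991482917 19.70949452286879 centre [0.49886936 0.14201886 0.006     ]
orange [465.7 143.5  79.5] miss 9.3
yellow cap [533.7 162.6  70.9] miss 2.5
[0.25927495 0.56854735 0.22655907] [-6.67089523e-01 -3.06987773e+00  5.50589252e-04] 0.9972244465060088 [0.100956   0.73604892 0.14186487]
[[-0.91   0.415 -0.   ]
 [ 0.415  0.91  -0.   ]
 [-0.    -0.    -1.   ]]
[[ 0.001 -0.951 -0.31   0.085]
 [ 1.     0.001  0.001 -0.   ]
 [-0.001 -0.31   0.951 -0.157]
 [ 0.     0.     0.     1.   ]]
```

drive_tool(
  targets=[
    [0,0,0.2,0.45,-1.0,0,1],
    [0,0,0.4,0.9,-2.0,0,1],
    [0,0,0.6,1.4,-3.0,0,1],
    [0,0,0.8,1.9,-4.0,0,1],
    [0,0,0.9,2.3,-5.0,0,1],
  ],
)

```text
clock: 0.9
position: [0.3523, 0.3669, 0.2269]
ee_rot: [0.546, 3.093, 0.001]
force: [0.8, -0.1, 0.6]
width: 1.001
gripper_force: 0.0
```

drive_tool(
  targets=[
    [0,0,0,0.5,-1.0,0,1],
    [0,0,0,1.0,-2.0,0,1],
    [0,0,0,1.5,-3.0,0,1],
    [0,0,0,2.0,-4.0,0,1],
    [0,0,0,2.6,-5.2,0,1],
  ],
)

```text
clock: 1.4
position: [0.4541, 0.1629, 0.2271]
ee_rot: [0.544, 3.094, 0.001]
force: [0.8, 0.8, 0.3]
width: 0.996
gripper_force: 0.0
```

drive_tool(
  targets=[
    [0,0,0,0,-0.4,0,1],
    [0,0,0,0,-0.4,0,1],
    [0,0,0,0,-0.4,0,1],
  ],
)

```text
clock: 1.7
position: [0.4536, 0.1484, 0.2269]
ee_rot: [-0.546, -3.094, -0.001]
force: [-0.0, 0.2, 0.7]
width: 0.998
gripper_force: 0.0
```

```bash
python3 - <<'E'
from h import *
p,C=shot("wrist"); save("pics/w1.png",p); np.save("pics/w1.npy",p)
import pickle; pickle.dump(C,open("pics/w1.pkl","wb"))
E
```

```text
(no output)
```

View pics/w1.png

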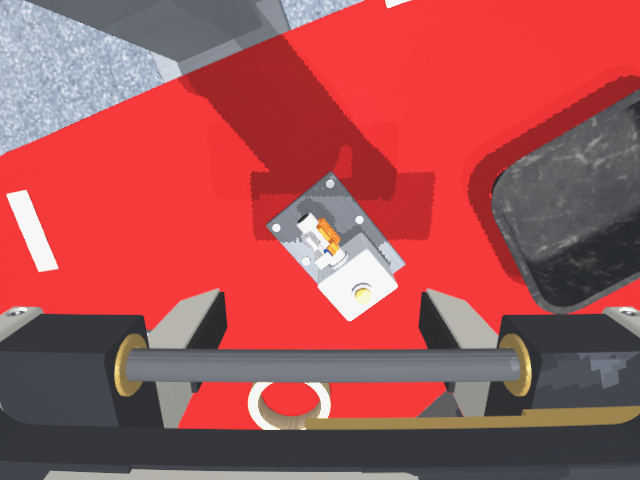

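drive_tool(
  targets=[
    [0,0,0,0.2,-1.1,0,1],
    [0,0,0,0.4,-2.2,0,1],
    [0,0,0,0.7,-3.3,0,1],
    [0,0,0,1.0,-4.4,0,1],
    [0,0,0,1.3,-5.5,0,1],
  ],
)

```text
clock: 2.25
position: [0.5064, -0.0717, 0.2269]
ee_rot: [0.54, 3.094, 0.001]
force: [1.2, 1.4, 0.5]
width: 1.0
gripper_force: 0.0
```

drive_tool(
  targets=[
    [0,0,0,0.2,-0.8,0,1],
    [0,0,0,0.4,-1.5,0,1],
    [0,0,0,0.4,-1.5,0,1],
    [0,0,0,0.4,-1.5,0,1],
  ],
)

```text
clock: 2.65
position: [0.5221, -0.1307, 0.2264]
ee_rot: [-0.544, -3.094, -0.001]
force: [-0.4, 0.8, -1.6]
width: 0.999
gripper_force: 0.0
```

```bash
python3 - <<'E'
from h import *
p,C=shot("wrist"); save("pics/w2.png",p); np.save("pics/w2.npy",p)
import pickle; pickle.dump(C,open("pics/w2.pkl","wb"))
E
```

```text
(no output)
```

View pics/w2.png

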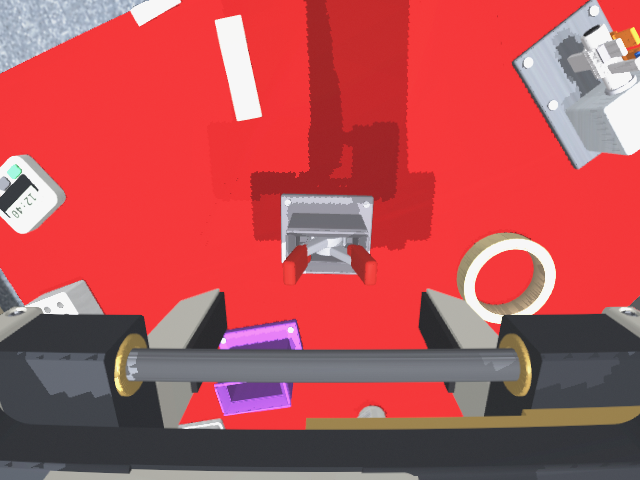

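w1 shows the clip block: ears at about (322,233), orange on the right, tower near (330,255). w2 shows the stand centred at (327,235) and square in the image, with handles at (290,268) and (370,268). I'll enlarge both.

```bash
python3 - <<'E'
from h import *
def crop(n,x,y,w,h,k):
    return cv2.resize(np.load(f"pics/{n}.npy")[y:y+h,x:x+w],(w*k,h*k),interpolation=cv2.INTER_CUBIC)
save("pics/c2.png",np.hstack([crop("w2",277,190,100,96,4),crop("w1",285,200,66,64,6)]))
E
```

```text
(no output)
```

View pics/c2.png

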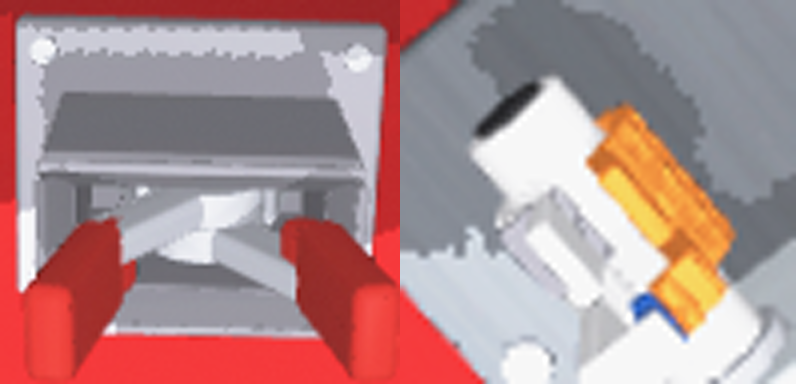

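```bash
python3 - <<'E'
from h import *
import pickle
C2=pickle.load(open("pics/w2.pkl","rb"));C1=pickle.load(open("pics/w1.pkl","rb"))
L=lambda x,y:(277+x/4,190+y/4); Q=lambda x,y:(285+(x-400)/6,200+y/6)
l=onz(C2,*L(49,332),.134);r=onz(C2,*L(375,333),.134)
print("handles",l,r,"outer",np.linalg.norm(onz(C2,*L(25,332),.134)-onz(C2,*L(398,332),.134)),"mid",(l+r)/2,"yaw",np.degrees(np.arctan2(-(r-l)[0],(r-l)[1])))
a,b=onz(C2,*L(40,170),.074),onz(C2,*L(362,177),.074);print("rim front",a,b,np.degrees(np.arctan2(-(b-a)[0],(b-a)[1])),np.linalg.norm(a-b))
a,b=onz(C2,*L(18,20),.008),onz(C2,*L(386,26),.008);print("plate front",a,b,(a+b)/2,np.degrees(np.arctan2(-(b-a)[0],(b-a)[1])),np.linalg.norm(a-b))
# clip: plate corners in w1
im=np.load("pics/w1.npy")
pl=[onz(C1,*q,.008) for q in((266,226),(332,173),(405,265))]
e=pl[2]-pl[1];g=pl[1]-pl[0];print("plate",np.round(pl,4).tolist(),np.linalg.norm(e),np.linalg.norm(g),np.degrees(np.arctan2(e[1],e[0])),np.degrees(np.arctan2(-g[0],g[1])),"c",(pl[0]+pl[2])/2)
y=np.radians(20);ex=np.array([np.cos(y),np.sin(y)]);ey=np.array([-np.sin(y),np.cos(y)])
o=(pl[0]+pl[2])[:2]/2
for n,q,z in(("white top",(567,260),.077),("w end1",(541,225),.077),("w end2",(592,295),.077),("orange top",(634,205),.077),("o end1",(606,160),.077),("o end2",(666,238),.077),("tube end",(507,110),.05),("pawl",(655,310),.085)):
    P=onz(C1,*Q(*q),z)[:2]; print(n,P.round(4),"clipframe from plate centre mm",((P-o)@ex*1000).round(1),((P-o)@ey*1000).round(1))
P=onz(C1,363,295,.08)[:2];print("cap",P,(P-o)@ex,(P-o)@ey)
print(C1[0][0,0],C1[3])
E
```

```text
handles [ 0.53173267 -0.15994577  0.134     ] [ 0.55196673 -0.1047258   0.134     ] outer 0.06729051965715457 mid [ 0.5418497  -0.13233579  0.134     ] yaw -20.124166373158552
rim front [ 0.51741068 -0.16178113  0.074     ] [ 0.5425921  -0.09691177  0.074     ] -21.215551639600875 0.06958547471095082
plate front [ 0.49458111 -0.1651222   0.008     ] [ 0.52786235 -0.07773466  0.008     ] [ 0.51122173 -0.12142843  0.008     ] -20.849160536851542 0.09351055135206211
plate [[0.451, 0.0867, 0.008], [0.4229, 0.1697, 0.008], [0.5427, 0.211, 0.008]] 0.12674267014294963 0.08767731318440729 18.999643790807887 18.713811657362985 c [0.49684442 0.1488104  0.008     ]
white top [0.465  0.1353] clipframe from plate centre mm -34.5 -1.8
w end1 [0.4588 0.1336] clipframe from plate centre mm -40.9 -1.3
w end2 [0.4713 0.1368] clipframe from plate centre mm -28.1 -2.5
orange top [0.4606 0.1472] clipframe from plate centre mm -34.6 10.9
o end1 [0.4529 0.1457] clipframe from plate centre mm -42.3 12.1
o end2 [0.4668 0.1498] clipframe from plate centre mm -27.9 11.2
tube end [0.4472 0.1314] clipframe from plate centre mm -52.6 0.6
pawl [0.4739 0.1455] clipframe from plate centre mm -22.7 4.7
cap [0.52522303 0.16095404] 0.03082054103041247 0.0017052340371465167
373.63251631884265 [0.37389912 0.17686239 0.3839597 ]
```

drive_tool(
  targets=[
    [0,0,0,0.58,-0.05,0,1],
    [0,0,0,0.58,-0.05,-0.8,1],
    [0,0,0,0.58,-0.05,-1.6,1],
    [0,0,0,0.58,-0.05,-2.0,1],
    [0,0,0,0.58,-0.05,-2.0,1],
  ],
)

```text
clock: 3.2
position: [0.5434, -0.1312, 0.1445]
ee_rot: [-0.54, -3.09, -0.001]
force: [0.1, 0.3, 0.2]
width: 0.998
gripper_force: 0.0
```

```bash
python3 - <<'E'
from h import *
p,C=shot("wrist"); save("pics/w3.png",p)
st=arm.observe(); print(st["position"],st["ee_rot"],st["force"])
Rt=R.from_rotvec(st["ee_rot"]).as_matrix()
# where should handle-top centres appear, if centred in tool
for s in(-34,34): print(proj(C,np.array(st["position"])*[1,1,0]+[0,0,.134]+Rt[:,1]*s/1000))
E
```

```text
[ 0.54440318 -0.13186002  0.14610338] [-5.41372308e-01 -3.09227202e+00 -9.73261732e-04] [ 0.82334494  0.30171357 -0.26144492]
[254.26461492 302.86796973]
[390.59815828 303.03478583]
```

View pics/w3.png

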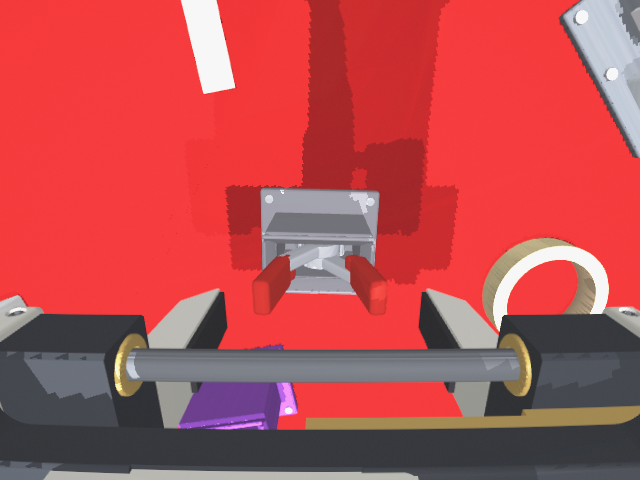

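The view shows the handle tops at (262,299) and (377,299), centred between the fingers to within 2 mm. I'll go down and close.

drive_tool(
  targets=[
    [0,0,0,0,0,-0.5,1],
    [0,0,0,0,0,-0.9,1],
    [0,0,0,0,0,-1.22,1],
    [0,0,0,0,0,-1.22,1],
    [0,0,0,0,0,-1.22,0.82],
  ],
  force=12,
)

```text
clock: 3.75
position: [0.5453, -0.1338, 0.0987]
ee_rot: [0.545, 3.093, 0.0]
force: [0.7, 0.3, -0.3]
width: 0.955
gripper_force: 0.0
```

drive_tool(
  targets=[
    [0,0,0,0,0,0,0.78],
    [0,0,0,0,0,0,0.78],
    [0,0,0,0,0,0,0.74],
    [0,0,0,0,0,0,0.74],
  ],
)

```text
clock: 4.15
position: [0.5458, -0.1345, 0.099]
ee_rot: [0.546, 3.092, -0.0]
force: [0.1, -0.8, 7.5]
width: 0.745
gripper_force: 7.6
```

drive_tool(
  targets=[
    [0,0,0,0,0,0,0.73],
    [0,0,0,0,0,0,0.73],
  ],
)

```text
clock: 4.35
position: [0.5461, -0.1348, 0.0993]
ee_rot: [0.546, 3.091, -0.001]
force: [0.4, -0.8, 9.6]
width: 0.734
gripper_force: 8.8
```

drive_tool(
  targets=[
    [0,0,0,0,0,0,0.71],
    [0,0,0,0,0,0,0.71],
  ],
)

```text
clock: 4.55
position: [0.5465, -0.1351, 0.0997]
ee_rot: [0.546, 3.09, -0.001]
force: [-0.0, -1.3, 12.4]
width: 0.711
gripper_force: 10.9
```

drive_tool(
  targets=[
    [0,0,0,0,0,0,0.69],
    [0,0,0,0,0,0,0.69],
    [0,0,0,0,0,0,0.69],
  ],
)

```text
clock: 4.85
position: [0.547, -0.1351, 0.1002]
ee_rot: [0.546, 3.089, -0.0]
force: [-0.7, -0.3, 15.5]
width: 0.695
gripper_force: 11.7
```

drive_tool(
  targets=[
    [0,0,0,0,0,0.05,0.69],
    [0,0,0,0,0,0.1,0.69],
    [0,0,0,0,0,0.15,0.69],
    [0,0,0,0,0,0.2,0.69],
  ],
)

```text
clock: 5.25
position: [0.5446, -0.1339, 0.1058]
ee_rot: [-0.546, -3.093, -0.0]
force: [0.4, -0.0, -1.1]
width: 0.687
gripper_force: 3.3
```

drive_tool(
  targets=[
    [0,0,0,0,0,0.1,0.69],
    [0,0,0,0,0,0.2,0.69],
    [0,0,0,0,0,0.2,0.69],
  ],
)

```text
clock: 5.55
position: [0.5453, -0.1341, 0.1146]
ee_rot: [0.546, 3.093, 0.0]
force: [-0.0, 0.8, -1.2]
width: 0.692
gripper_force: 3.4
```

drive_tool(
  targets=[
    [0,0,0,0,0,0.5,0.69],
    [0,0,0,0,0,1.0,0.69],
    [0,0,0,0,0,1.6,0.69],
    [0,0,0,0,0,2.2,0.69],
    [0,0,0,0,0,2.4,0.69],
  ],
)

```text
clock: 6.05
position: [0.546, -0.1344, 0.2122]
ee_rot: [0.545, 3.09, 0.0]
force: [0.2, 0.2, -1.4]
width: 0.689
gripper_force: 3.3
```

drive_tool(
  targets=[
    [0,0,1.6,-0.3,1.1,0,0.69],
    [0,0,3.2,-0.6,2.2,0,0.69],
    [0,0,4.8,-0.9,3.3,0,0.69],
    [0,0,6.4,-1.3,4.4,0,0.69],
    [0,0,7.8,-1.6,5.2,0,0.69],
  ],
)

```text
clock: 6.55
position: [0.4792, 0.0769, 0.2093]
ee_rot: [0.53, -3.096, -0.001]
force: [0.7, -0.4, -0.8]
width: 0.694
gripper_force: 3.4
```

drive_tool(
  targets=[
    [0,0,0,-0.5,0.7,0,0.69],
    [0,0,0,-0.5,0.7,0,0.69],
    [0,0,0,-0.5,0.7,0,0.69],
    [0,0,0,-0.5,0.7,0,0.69],
  ],
)

```text
clock: 6.95
position: [0.4612, 0.101, 0.2096]
ee_rot: [0.516, -3.099, 0.001]
force: [-0.0, -0.6, 0.4]
width: 0.691
gripper_force: 3.4
```

```bash
python3 - <<'E'
from h import *
import pickle
st=arm.observe(); print(st["position"],st["ee_rot"],st["force"],st["gripper_force"],st["width"])
o=[];D={}
for n in("scene","side","wrist"):
    p,C=shot(n); np.save(f"pics/{n}4.npy",p); D[n]=C
    P=np.array(st["position"])-[0,0,.06]; u,v=proj(C,P).round().astype(int) if n!="wrist" else (320,300)
    k=(4,100,75,-50,-45) if n!="wrist" else(2,200,150,-100,-100)
    x,y=u+k[3],v+k[4]; print(n,x,y); o.append(cv2.resize(p[y:y+k[2],x:x+k[1]],(400,300),interpolation=cv2.INTER_CUBIC))
pickle.dump(D,open("pics/D4.pkl","wb"))
save("pics/c4.png",np.vstack([np.hstack(o[:2]),np.hstack([o[2],o[2]*0])]))
E
```

```text
[0.46119954 0.10104201 0.20964583] [ 5.16072074e-01 -3.09874813e+00  6.40893484e-04] [-0.04530278 -0.55501395  0.39860609] 3.3519885619170964 0.6911294002309316
scene 157 173
side 207 119
wrist 220 200
```

View pics/c4.png

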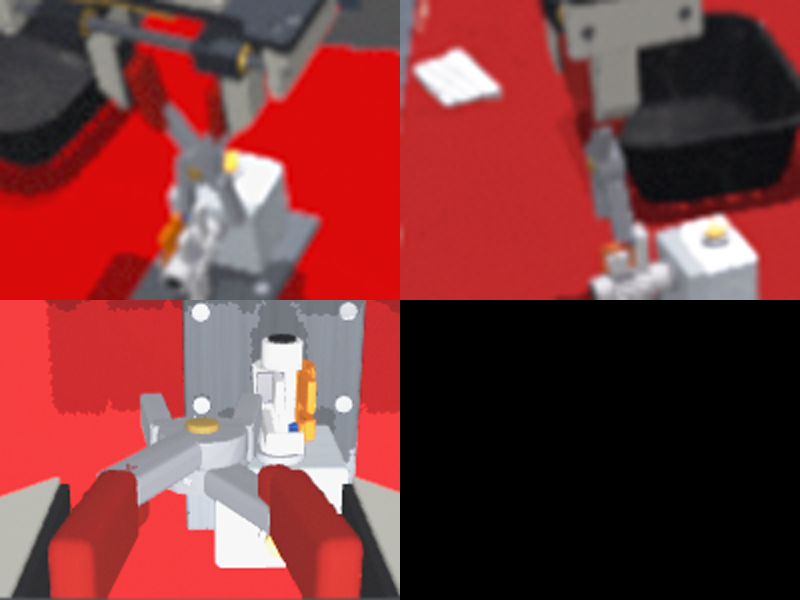

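The wrist view (bottom left) shows the pliers held straight, brass pivot at px (321,262), jaw tips near (296,248) and (345,248). The clip lies square to the tool, white ear at about px (355,243), orange at (374,245).

```bash
python3 - <<'E'
from h import *
import pickle
D=pickle.load(open("pics/D4.pkl","rb")); A,B,W=D["scene"],D["side"],D["wrist"]
T=np.array([0.46119954,0.10104201,0.20964583]);Rt=R.from_rotvec([0.516072074,-3.09874813,6.4e-4]).as_matrix()
# own frame: ex=-tool x (world fwd), ey=tool y
F=np.c_[-Rt[:,0],Rt[:,1],[0,0,1]]; print("ey",F[:,1])
P,e=tri(A,(215,228.5),B,(263.2,178.5));print("near tip",P,e,"tool frame mm",(F.T@(P-T)*1000).round(1))
im=np.load("pics/wrist4.npy");hsv=cv2.cvtColor(im,cv2.COLOR_RGB2HSV).astype(int)
print("pred pivot",proj(W,T-[0,0,.041]),"pred jaw tip front",[proj(W,T+F@np.array([-6,s*14.5,-87])/1000) for s in(-1,1)])
for y in(236,240,244,248): print(y,[(x,)+tuple(hsv[y,x]) for x in range(344,384,1)] if y==244 else "")
m=((hsv[...,0]>8)&(hsv[...,0]<22)&(hsv[...,1]>150)&(hsv[...,2]>120)).astype(np.uint8);m[:225]=0;m[275:]=0
k,l,s,c=cv2.connectedComponentsWithStats(m);print(s[1:],c[1:].round(1))
for y in range(226,274,3): print(y,''.join('B' if 95<h<130 and q>90 else 'O' if m[y,x] and v>215 else 'o' if m[y,x] else 'r' if h<8 and q>150 else str(v*9//255) for x in range(285,390) for h,q,v in [hsv[y,x]]))
E
```

```text
ey [-3.24095062e-01  9.46024445e-01 -3.74896239e-04]
near tip [0.4729833  0.09258157 0.11177451] 0.0025156712562677055 tool frame mm [  8.4 -11.8 -97.9]
pred pivot [322.98892043 276.77277403] pred jaw tip front [array([301.7673342 , 242.26900608]), array([343.99452489, 242.26648277])]
236 
240 
244 [(344, np.int64(109), np.int64(26), np.int64(158)), (345, np.int64(110), np.int64(24), np.int64(158)), (346, np.int64(115), np.int64(10), np.int64(161)), (347, np.int64(120), np.int64(1), np.int64(242)), (348, np.int64(120), np.int64(6), np.int64(184)), (349, np.int64(120), np.int64(9), np.int64(225)), (350, np.int64(120), np.int64(9), np.int64(222)), (351, np.int64(124), np.int64(9), np.int64(221)), (352, np.int64(120), np.int64(9), np.int64(221)), (353, np.int64(120), np.int64(9), np.int64(221)), (354, np.int64(120), np.int64(9), np.int64(221)), (355, np.int64(123), np.int64(12), np.int64(220)), (356, np.int64(120), np.int64(4), np.int64(177)), (357, np.int64(120), np.int64(4), np.int64(195)), (358, np.int64(0), np.int64(0), np.int64(247)), (359, np.int64(0), np.int64(0), np.int64(247)),
[... 2382 characters left out ...]
688888888888888888OOOOoO8888554455555688
256 rrrrr6555555555555557rrrr7r45555568887555555444444445555555555565567778888888888888OooooOOOO5444444444555
259 rrrrr655555555555555555555555555555555555555555555555555555555655567777788888888888OOoooooOO6444444444455
262 rrrrr75555765555555555555554666666666666666655555555555555666755556677778888888BBBBBOOOO8888O555554444555
265 rrrrrr6555678855555555555555567777888888777655555555555555687655576667778888888BBBBB78OO88888777777654555
268 rrrrrrr55567865665555555555555555555555555555555555556667657765567768888888888888888888O888O8777777776555
271 rrrrrrrr5567655555555555555555555666666667777777777777766657775667878888888888888888888877777777777777655
```

drive_tool(
  targets=[
    [0,0,0,0,-1.2,0,0.69],
    [0,0,0,0,-2.4,0,0.69],
    [0,0,0,0,-2.6,-0.9,0.69],
    [0,0,0,0,-2.6,-1.8,0.69],
    [0,0,0,0,-2.6,-2.3,0.69],
  ],
)

```text
clock: 7.6
position: [0.4599, -0.0036, 0.1159]
ee_rot: [0.513, -3.097, 0.0]
force: [-0.3, 0.6, -1.2]
width: 0.69
gripper_force: 3.3
```

drive_tool(
  targets=[
    [0,0,0,0,0,-0.05,0.69],
    [0,0,0,0,0,-0.1,0.69],
  ],
)

```text
clock: 7.8
position: [0.4612, -0.0025, 0.1141]
ee_rot: [0.517, -3.098, 0.0]
force: [0.2, 0.7, -1.4]
width: 0.691
gripper_force: 3.4
```

drive_tool(
  targets=[
    [0,0,0,0,0,-0.05,0.69],
    [0,0,0,0,0,-0.1,0.69],
  ],
)

```text
clock: 8.0
position: [0.4618, -0.0019, 0.1109]
ee_rot: [-0.518, 3.096, 0.0]
force: [0.1, 0.3, -1.0]
width: 0.692
gripper_force: 3.4
```

drive_tool(
  targets=[
    [0,0,0,0,0,-0.05,0.69],
  ],
)

```text
clock: 8.1
position: [0.4615, -0.0019, 0.1086]
ee_rot: [-0.518, 3.097, 0.0]
force: [0.0, 0.5, -1.4]
width: 0.688
gripper_force: 3.3
```

drive_tool(
  targets=[
    [0,0,0,0,0,-0.05,0.69],
    [0,0,0,0,0,-0.1,0.69],
  ],
)

```text
clock: 8.3
position: [0.461, -0.002, 0.104]
ee_rot: [-0.518, 3.098, 0.0]
force: [0.9, 0.4, -2.0]
width: 0.686
gripper_force: 3.3
```

drive_tool(
  targets=[
    [0,0,0,0,0,-0.05,0.69],
    [0,0,0,0,0,-0.1,0.69],
  ],
)

```text
clock: 8.5
position: [0.4609, -0.002, 0.0998]
ee_rot: [0.518, -3.099, -0.0]
force: [-0.1, -1.0, -1.4]
width: 0.689
gripper_force: 3.3
```

drive_tool(
  targets=[
    [0,0,0,0,0,-0.05,0.69],
    [0,0,0,0,0,-0.05,0.69],
  ],
)

```text
clock: 8.7
position: [0.4607, -0.0021, 0.0976]
ee_rot: [0.518, -3.098, -0.0]
force: [-0.1, 0.2, -1.5]
width: 0.689
gripper_force: 3.3
```

drive_tool(
  targets=[
    [0,0,0,0,0,-0.05,0.69],
    [0,0,0,0,0,-0.05,0.69],
  ],
)

```text
clock: 8.9
position: [0.4608, -0.002, 0.0957]
ee_rot: [0.518, -3.098, -0.0]
force: [0.2, 0.7, -1.1]
width: 0.688
gripper_force: 3.3
```

drive_tool(
  targets=[
    [0,0,0,0,0,-0.05,0.69],
    [0,0,0,0,0,-0.1,0.69],
    [0,0,0,0,0,-0.1,0.69],
  ],
)

```text
clock: 9.2
position: [0.4621, -0.0018, 0.0926]
ee_rot: [-0.518, 3.096, 0.0]
force: [-0.2, 0.3, 5.9]
width: 0.693
gripper_force: 5.6
```

drive_tool(
  targets=[
    [0,0,0,0,0,-0.05,0.69],
    [0,0,0,0,0,-0.05,0.69],
  ],
)

```text
clock: 9.4
position: [0.4622, -0.0018, 0.0907]
ee_rot: [-0.518, 3.096, 0.0]
force: [-0.8, 0.6, 7.2]
width: 0.69
gripper_force: 5.9
```

drive_tool(
  targets=[
    [0,0,0,0,0,-0.04,0.69],
    [0,0,0,0,0,-0.04,0.69],
  ],
)

```text
clock: 9.6
position: [0.4623, -0.0018, 0.0892]
ee_rot: [-0.518, 3.096, 0.0]
force: [0.1, -0.1, 8.9]
width: 0.69
gripper_force: 6.1
```

drive_tool(
  targets=[
    [0,0,0,0,0,-0.04,0.69],
    [0,0,0,0,0,-0.04,0.69],
  ],
)

```text
clock: 9.8
position: [0.4623, -0.0018, 0.0876]
ee_rot: [-0.518, 3.096, 0.0]
force: [-0.1, 0.7, 8.1]
width: 0.694
gripper_force: 6.1
```

drive_tool(
  targets=[
    [0,0,0,0,0,0.5,0.69],
    [0,0,0,0,0,1.4,0.69],
    [0,0,0,0,0,2.4,0.69],
    [0,0,0,0,0,2.9,0.69],
    [0,0,0,0,0,2.9,0.69],
  ],
)

```text
clock: 10.3
position: [0.4627, -0.0019, 0.2055]
ee_rot: [-0.517, 3.093, 0.0]
force: [0.2, 0.4, -1.8]
width: 0.69
gripper_force: 3.3
```

```bash
python3 - <<'E'
from h import *
import pickle
D=pickle.load(open("pics/D4.pkl","rb")); W=D["wrist"];C1=pickle.load(open("pics/w1.pkl","rb"))
Q=lambda x,y:(285+(x-400)/6,200+y/6)
yaw=np.radians(19.3);ex=np.array([np.cos(yaw),np.sin(yaw)]);ey=np.array([-np.sin(yaw),np.cos(yaw)])
for n,u,v,z in(("white outer",357.3,247,.077),("white inner",362.3,247,.077),("orange inner top",373.5,247,.077),("orange outer top",378.3,247,.077),("o front",376,239.5,.077),("o back",376,254.5,.077),("tube mid front",(220+282/2),219.5,.05),("blue pawl",367,263.5,.08),("plateL",311.5,230,.008),("plateR",220+362/2,230,.008),("cap",0,0,0)):
    P=onz(W,u,v,z)[:2]; print(n,P.round(4),"x' y' mm",(P@ex*1000).round(1),(P@ey*1000).round(1))
for n,q in(("white top",(567,260)),("orange top",(634,205))):
    P=onz(C1,*Q(*q),.077)[:2]; print("w1",n,(P@ex*1000).round(1),(P@ey*1000).round(1))
st=arm.observe(); print(st["position"],st["force"],st["gripper_force"])
p,C=shot("wrist"); np.save("pics/wrist5.npy",p)
hsv=cv2.cvtColor(p,cv2.COLOR_RGB2HSV).astype(int)
for y in range(238,276,2): print(y,''.join('r' if q>150 and h<8 else 'b' if q>100 and 10<h<30 else str(v*9//255) for x in range(285,360) for h,q,v in [hsv[y,x]]))
T=np.array(st["position"]);Rt=R.from_rotvec(st["ee_rot"]).as_matrix();F=np.c_[-Rt[:,0],Rt[:,1],[0,0,1]]
print("pred jaw tip front",[proj(C,T+F@np.array([-6,s*14.5,-87.6])/1000) for s in(-1,1)],"pivot -8",proj(C,T+F@np.array([-8,0,-41.6])/1000))
E
```

```text
white outer [0.4641 0.1319] x' y' mm 481.7 -28.9
white inner [0.4628 0.1358] x' y' mm 481.7 -24.8
orange inner top [0.4598 0.1445] x' y' mm 481.8 -15.6
orange outer top [0.4586 0.1482] x' y' mm 481.8 -11.7
o front [0.4532 0.1441] x' y' mm 475.3 -13.8
o back [0.4653 0.1488] x' y' mm 488.3 -13.3
tube mid front [0.4471 0.1315] x' y' mm 465.4 -23.6
blue pawl [0.4741 0.1439] x' y' mm 495.0 -20.9
plateL [0.482  0.0963] x' y' mm 486.7 -68.4
plateR [0.4529 0.181 ] x' y' mm 487.3 21.1
cap [ 0.3712 -0.2347] x' y' mm 272.7 -344.2
w1 white top 483.6 -26.0
w1 orange top 483.3 -13.3
[ 0.46273425 -0.00192142  0.20550081] [ 0.15109656  0.38747815 -1.78643946] 3.343538629123941
238 7rr7rrrr77r7r777rrr7r7rrrrrr7rr7rrrr7rrrrr7rrrrr77rrrrr7r77r7r7rrr7rrrrr7rr
240 rr7777rr77rrrr7r77rrrr777rrr7r7r77r7r77rr7rr7rr7rrr77rrr77rr7rr777r77rrrrrr
242 777r7rr77rr7rr77rr7rrrrr777r7rrr7r7rr7r7rrrrrrrrrrrrr7rr77rr77rrrrrrrrrr7r7
244 7r77777rrrrrrr77rrrr7rr77r7rr7rrrr77rrrrrrrrrrr7rr7777rrrr7rrrrrrrrrr7rrrrr
246 rr7rrrrr7rrr7rrrr7r777777r7r7r7rrrr7rr7rrrrrr77r7rr7rrrr7rrrr7rr77r7rrrrr77
248 7rrrr77rrr7rrr775555555555
[... 520 characters left out ...]
555555566
262 rrrrrrrrrr7rr7rr6555555555555555555555bbbbbbbbbbbbb555555555555555555555666
264 rrrrrrrrrrrrrrrr755756655555555555555bbbbbbbbbbbbbbbb5555555555555555566666
266 rrrrrrrrrrrrrrrrr55678755555555555555bbbbbbbbbbbbbbbb6555555555555567776766
268 rrrrrrrrrrrrrrrrr65778555555555555555556bbbbbbbbbb7655555555555555566776766
270 rrrrrrrrrrrrrrrrr7577755555555555555555555555555555555555555555556666876655
272 rrrrrrrrrrrrrrrrr8577755555555555555555555555555555555555555677777666876655
274 rrrrrrrrrrrrrrrrr8555555555555555555555566776666777777777777777777666876656
pred jaw tip front [array([301.56099145, 241.42746142]), array([343.7292133 , 241.45624477])] pivot -8 [322.67104461 263.18394382]
```

drive_tool(
  targets=[
    [-0.2,-0.07,0,0,0.9,0,0.69],
    [-0.4,-0.14,0,0,1.8,0,0.69],
    [-0.66,-0.23,0,-0.1,2.7,0,0.69],
    [-0.66,-0.23,0,-0.1,3.47,0,0.69],
    [-0.66,-0.23,0,-0.1,3.47,0,0.69],
  ],
)

```text
clock: 10.85
position: [0.4556, 0.1417, 0.201]
ee_rot: [-0.528, 3.087, -0.092]
force: [-0.4, 0.9, -1.3]
width: 0.692
gripper_force: 3.3
```

drive_tool(
  targets=[
    [0,0,0,0,0,0,0.69],
    [0,0,0,0,0,0,0.69],
  ],
)

```text
clock: 11.05
position: [0.4564, 0.1354, 0.2018]
ee_rot: [-0.515, 3.089, -0.096]
force: [0.0, -0.4, -1.1]
width: 0.691
gripper_force: 3.3
```

```bash
python3 - <<'E'
from h import *
st=arm.observe(); print(st["position"],st["ee_rot"],st["force"],st["gripper_force"])
p,C=shot("wrist"); np.save("pics/wrist6.npy",p)
hsv=cv2.cvtColor(p,cv2.COLOR_RGB2HSV).astype(int)
for y in range(222,276,2): print(y,''.join('r' if q>150 and h<8 else 'b' if q>100 and 8<h<30 else 'B' if 100<h<130 and q>100 else str(v*9//255) for x in range(290,360) for h,q,v in [hsv[y,x]]))
T=np.array(st["position"]);yaw=np.radians(19.0);F=np.array([[np.cos(yaw),-np.sin(yaw),0],[np.sin(yaw),np.cos(yaw),0],[0,0,1]])
print("x'y'",F.T@T*1000)
print("pred tips front inner if mid at TCP+1.2",[proj(C,T+F@np.array([-3,1.2+s*14.5,-87.6])/1000) for s in(-1,1)])
E
```

```text
[0.45643689 0.13543606 0.20175124] [-0.51462072  3.08914899 -0.09559001] [ 0.03819825 -0.43597351 -1.05769759] 3.3459286065772176
222 5555555555555555555555555555555567888888888888888888864444444555555555
224 5555555555555555555555555555555568888888888888888888864444444445555555
226 555555555555555555555555555555776888888888888888888887bbbb544455555555
228 555555555555555555555555555577777888888888888888888887bbbbbb4555555555
230 55555555555555555555555555558887777788888888888888877bbbbbbb3455555555
232 5555555555555555555555555555787777777777667888888bbbbbbbbbbb3455555555
234 5555555555555555555555555555787777777777777888888bbbbbbbbbbb3555555555
236 5555555555555555555555555555687777778887677888888bbbbbbbbbbb4555555555
238 5555555555555555555555555555777777788888667888888bbbbbbbbbbb5555555555
240 5555555555555555555555555555777777788888667888888bbbbbbbbbbb5555555555
242 4555555555555555555555555555777777788888677888888bbbbbbbbbbb5555555555
244 4555546666555555555555555555677777788888677888888bbbbbbbbbbb5555555555
246 4555788888655555555555555555677777788888676888887bbbbbbbbbbb555555
[... 515 characters left out ...]
55555666676565
262 5787888888854778755555555555555bbbbbbbbbbbbbbbb65555555555555678767556
264 77877888888656786555555555555555567bbbbbbbbb66555555555555555678767656
266 7588788888875778556555555555555555555555555555555555555555566668766556
268 6787887888885677555555555555555555555555555555555555566777776668866567
270 7788887788875655555555555555555555667666666777777787777777776668766567
272 8788787776555555555555555555556666677788888888888777777777776568766677
274 r787765555555555555555555566666777777788888888877777777777766578776677
x'y' [475.66323097 -20.54400475 201.7512394 ]
pred tips front inner if mid at TCP+1.2 [array([311.05863822, 246.16055323]), array([353.0619367 , 246.95011362])]
```

```bash
python3 - <<'E'
from h import *
p=np.load("pics/wrist6.npy")[215:285,280:380]
save("pics/c6.png",cv2.resize(p,(800,560),interpolation=cv2.INTER_CUBIC))
E
```

```text
(no output)
```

View pics/c6.png

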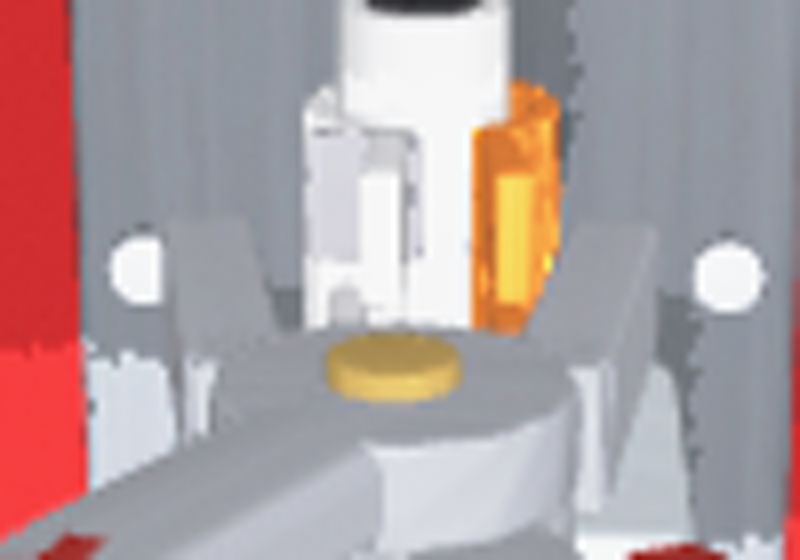

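The crop is clear: jaw tips' inner corners at px (311.2,242.4) and (352.9,243.5), white ear top's outer edge at u≈325, orange ear top's outer edge at u≈346.6, both tops spanning v≈236–254.

```bash
cat >> h.py <<'E'
yaw=np.radians(19.0);F=np.array([[np.cos(yaw),-np.sin(yaw),0],[np.sin(yaw),np.cos(yaw),0],[0,0,1]])
E
python3 - <<'E'
from h import *
st=dict(position=[0.45643689,0.13543606,0.20175124],ee_rot=[-0.51462072,3.08914899,-0.09559001])
C=cam(arm.get_image("wrist"),st); T=np.array(st["position"])
f=lambda u,v,z:(F.T@onz(C,u,v,z)*1000).round(1)
print("TCP",(F.T@T*1000).round(1))
for n,a in dict(wo=(325,245,.077),oo=(346.6,245,.077),wf=(327,235.6,.077),wb=(327,254.7,.077),of=(344,236.5,.077),ob=(344,252.9,.077),jl=(311.25,242.4,.1142),jr=(352.9,243.5,.1142)).items(): print(n,f(*a))
o=arm.observe(); print(o["position"],o["force"])
E
```

```text
TCP [475.7 -20.5 201.8]
wo [483.9 -26.2  77. ]
oo [483.5  -9.1  77. ]
wf [476.  -24.6  77. ]
wb [492.  -24.6  77. ]
of [476.5 -11.2  77. ]
ob [490.2 -11.   77. ]
jl [469.9 -33.7 114.2]
jr [470.2  -5.  114.2]
[0.45672865 0.13538373 0.20226283] [-0.18834391 -0.4292286  -1.34226295]
```

drive_tool(
  targets=[
    [0,0,0,0.11,0.05,0,0.69],
    [0,0,0,0.11,0.05,-0.3,0.69],
    [0,0,0,0.11,0.05,-0.6,0.69],
    [0,0,0,0.11,0.05,-0.8,0.69],
    [0,0,0,0.11,0.05,-0.8,0.69],
  ],
)

```text
clock: 11.65
position: [0.4602, 0.1382, 0.169]
ee_rot: [-0.517, 3.09, -0.096]
force: [-0.8, -0.1, -0.8]
width: 0.693
gripper_force: 3.3
```

```bash
cat > v.py <<'E'
from h import *
import sys
st=arm.observe(); T=np.array(st["position"]);print("TCP'",(F.T@T*1000).round(1),"F'",(F.T@np.array(st["force"])).round(1),"ang",np.array(st["ee_rot"]).round(3))
p,C=shot("wrist"); np.save("pics/last.npy",p)
hsv=cv2.cvtColor(p,cv2.COLOR_RGB2HSV).astype(int)
print("TCP+1.2 tips px",[proj(C,T+F@np.array([-6,1.2+s*14.5,-87.6])/1000).round(1) for s in(-1,1)])
for y in range(218,262,3): print(y,''.join('r' if q>150 and h<8 else ('O' if v>235 else 'o') if q>100 and 8<h<30 else 'B' if 100<h<130 and q>100 else str(v*19//255%10) for x in range(290,370) for h,q,v in [hsv[y,x]]))
E
python3 v.py
```

```text
TCP' [480.1 -19.1 169. ] F' [-0.8  0.1 -0.8] ang [-0.517  3.09  -0.096]
TCP+1.2 tips px [array([311. , 242.1]), array([353.1, 243. ])]
218 99999999999999999999999991110129333333333333333841999999999999911222002222099022
221 99999999999999999999999911125666531998777991146667729999999011111222222222211122
224 11221191112199111119021111125677788888888888888887729999999991111222221222211122
227 11121111112111111112221111125677788888888888888887729999999911111222221222211122
230 11121111112111111111222111125677888888888888888887631199999991111222221222211222
233 111211111111111111122223556556778888888888888888876ooooooo8911111222222222111111
236 111211211111111111122226286566667888888888888888776ooooOOoo991111122211222111111
239 1112112111111111111222253333333245555336888888OooooooOOOOoo911111122211221111112
242 1111112111122222222221253333333455554336888888OoooooooOOOoo101222222222321111112
245 1111111111122222222222144334665888883337888888OoooOOOOOOOoo122222222223221111112
248 1111111111112222222222206666664888883367888888OoooOOOOOOOo2222222222232221111112
251 5764199111112222222222226666664888883666888888OoooOOOOOOO12222222222322221111111
254 88888821111122222222222226665425233111111111444oooOOOOOo222222222223222211111288
257 88888831111113222222121111111111ooooooooooooooo122222222222222222232222211111888
260 3353111111100567612222222222221oooooooooooooooo322221222211224666252222999999268
```

drive_tool(
  targets=[
    [0,0,0,0.01,0.04,0,0.69],
    [0,0,0,0.01,0.04,-0.1,0.69],
    [0,0,0,0.01,0.04,-0.2,0.69],
    [0,0,0,0.01,0.04,-0.2,0.69],
  ],
)

```text
clock: 12.1
position: [0.4614, 0.1403, 0.1623]
ee_rot: [-0.516, 3.088, -0.094]
force: [0.6, 0.0, -1.0]
width: 0.686
gripper_force: 3.3
```

drive_tool(
  targets=[
    [0,0,0,0,0,-0.1,0.69],
    [0,0,0,0,0,-0.18,0.69],
    [0,0,0,0,0,-0.18,0.69],
  ],
)

```text
clock: 12.4
position: [0.4614, 0.1402, 0.155]
ee_rot: [-0.516, 3.088, -0.094]
force: [0.4, -0.5, -2.6]
width: 0.688
gripper_force: 3.3
```

```bash
python3 v.py; python3 - <<'E'
from h import *
import h
p=np.load("pics/last.npy")[210:270,285:385]
a=cv2.resize(p,(500,300),interpolation=cv2.INTER_CUBIC)
q,C=shot("scene"); st=arm.observe(); u,v=proj(C,np.array(st["position"])-[0,0,.08]).astype(int)
b=cv2.resize(q[v-30:v+30,u-30:u+30],(300,300),interpolation=cv2.INTER_CUBIC)
save("pics/c7.png",np.hstack([a,b]))
E
```

```text
TCP' [481.9 -17.6 155. ] F' [ 0.2 -0.6 -2.6] ang [-0.516  3.088 -0.094]
TCP+1.2 tips px [array([311. , 241.9]), array([353.1, 242.7])]
218 99999999999999999999999999999886664444444679999999999999999999999999999999999999
221 99999999999999999999999914554333333333333333535529999999999999999999999999999999
224 99999999999999999999999146677766666666666667788760999999999911222900222200012219
227 99999999999999999999991146677888888888888888888760999999999111122222212222111222
230 19111119911111992221111136677888888888888888888760999999999911122222222222111222
233 1111111211111111222111133667788888888888888888876oooo999999111122222222222111222
236 1121111211111111222355564667788888888888888888776oooooooo91111122222122211112222
239 112111121111111122255666566677888888888888888776oooooOOoo99111122222122221111222
242 11211112112222222222223333333555553368888887oooooooOoOOoo91111222222222221112222
245 11211112111222222222222333325555543368888887oooooooooOOoo21022222222222321112222
248 21211112111222222222222233378888643368888887oooOOOOOOOOoo11222222222233221112222
251 11111112111122222222222223388888743368888888oooOOOOOOOOoo12222222222332221112222
254 29921112211122222222222246678888635378887767oooOOOOOOOOo122222222223322221111111
257 883111112111122112222121222222211oooooooooooo21122222222122222222233222221112788
260 8842111121110566632222222222221oooooooooooooooo322222211122225554542222211118888
```

View pics/c7.png

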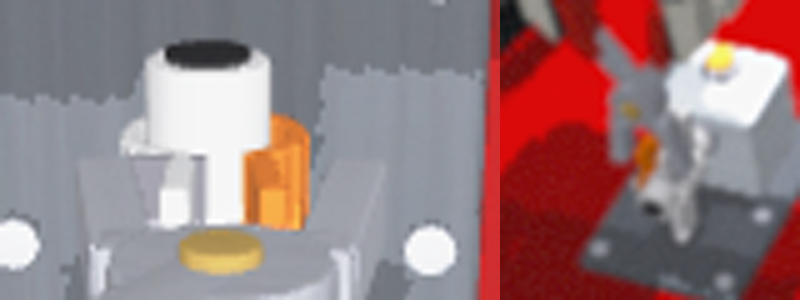

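The jaws stand astride both ears with clearance on each side (jaw inner edges at px 311 and 353; ears 317 to 347). I'll go 2 mm lower, centre, and begin squeezing.

drive_tool(
  targets=[
    [0,0,0,0.01,-0.04,-0.05,0.69],
    [0,0,0,0.01,-0.04,-0.05,0.66],
    [0,0,0,0.01,-0.04,-0.05,0.63],
    [0,0,0,0.01,-0.04,-0.05,0.6],
    [0,0,0,0.01,-0.04,-0.05,0.6],
  ],
  force=22,
)

```text
clock: 13.0
position: [0.4621, 0.1388, 0.1536]
ee_rot: [-0.516, 3.087, -0.094]
force: [0.4, -0.6, -1.0]
width: 0.6
gripper_force: 3.7
```

drive_tool(
  targets=[
    [0,0,0,0,0,0,0.58],
    [0,0,0,0,0,0,0.57],
    [0,0,0,0,0,0,0.57],
  ],
)

```text
clock: 13.3
position: [0.4621, 0.1388, 0.1535]
ee_rot: [-0.516, 3.087, -0.094]
force: [-0.3, -0.1, -2.0]
width: 0.572
gripper_force: 3.9
```

drive_tool(
  targets=[
    [0,0,0,0,0,0,0.56],
    [0,0,0,0,0,0,0.55],
    [0,0,0,0,0,0,0.55],
  ],
)

```text
clock: 13.6
position: [0.4622, 0.1386, 0.1536]
ee_rot: [-0.516, 3.087, -0.094]
force: [-0.2, 0.0, -0.9]
width: 0.552
gripper_force: 4.2
```

drive_tool(
  targets=[
    [0,0,0,0,0,0,0.54],
    [0,0,0,0,0,0,0.53],
    [0,0,0,0,0,0,0.53],
  ],
)

```text
clock: 13.9
position: [0.4623, 0.1386, 0.1537]
ee_rot: [-0.516, 3.087, -0.094]
force: [-0.2, -1.4, 1.4]
width: 0.534
gripper_force: 6.8
```

drive_tool(
  targets=[
    [0,0,0,0,0,0,0.52],
    [0,0,0,0,0,0,0.52],
  ],
)

```text
clock: 14.1
position: [0.4623, 0.1389, 0.1538]
ee_rot: [-0.516, 3.086, -0.094]
force: [-0.1, -1.1, 3.8]
width: 0.52
gripper_force: 9.5
```

drive_tool(
  targets=[
    [0,0,0,0,0,0,0.51],
    [0,0,0,0,0,0,0.51],
  ],
)

```text
clock: 14.3
position: [0.4624, 0.139, 0.1539]
ee_rot: [-0.516, 3.086, -0.093]
force: [-1.3, -1.1, 5.4]
width: 0.514
gripper_force: 11.8
```

drive_tool(
  targets=[
    [0,0,0,0,0,0,0.5],
    [0,0,0,0,0,0,0.5],
  ],
)

```text
clock: 14.5
position: [0.4626, 0.1391, 0.1541]
ee_rot: [-0.516, 3.086, -0.093]
force: [-0.6, -0.4, 7.6]
width: 0.5
gripper_force: 14.9
```

drive_tool(
  targets=[
    [0,0,0,0,0,0,0.495],
    [0,0,0,0,0,0,0.495],
  ],
)

```text
clock: 14.7
position: [0.4626, 0.1391, 0.1542]
ee_rot: [-0.516, 3.086, -0.093]
force: [-0.2, -1.8, 8.7]
width: 0.501
gripper_force: 16.6
```

drive_tool(
  targets=[
    [0,0,0,0,0,0,0.49],
    [0,0,0,0,0,0,0.49],
  ],
)

```text
clock: 14.9
position: [0.4626, 0.1392, 0.1543]
ee_rot: [-0.516, 3.086, -0.093]
force: [-0.5, -0.8, 9.8]
width: 0.492
gripper_force: 17.7
```

drive_tool(
  targets=[
    [0,0,0,0,0,0,0.485],
    [0,0,0,0,0,0,0.485],
  ],
)

```text
clock: 15.1
position: [0.4628, 0.1392, 0.1543]
ee_rot: [-0.516, 3.085, -0.093]
force: [-1.0, -0.9, 9.4]
width: 0.485
gripper_force: 19.5
```

drive_tool(
  targets=[
    [0,0,0,0,0,0,0.48],
    [0,0,0,0,0,0,0.48],
  ],
)

```text
clock: 15.3
position: [0.4628, 0.1392, 0.1544]
ee_rot: [-0.516, 3.085, -0.093]
force: [-0.9, -0.9, 11.7]
width: 0.48
gripper_force: 21.2
```

drive_tool(
  targets=[
    [0,0,0,0,0,0,0.475],
    [0,0,0,0,0,0,0.475],
  ],
  force=25,
)

```text
clock: 15.5
position: [0.4629, 0.1392, 0.1545]
ee_rot: [-0.516, 3.085, -0.093]
force: [-1.4, -1.2, 11.7]
width: 0.479
gripper_force: 23.0
```

drive_tool(
  targets=[
    [0,0,0,0,0,0.025,0.475],
    [0,0,0,0,0,0.025,0.475],
  ],
)

```text
clock: 15.7
position: [0.4622, 0.1389, 0.1547]
ee_rot: [-0.516, 3.087, -0.094]
force: [1.2, -1.3, 3.9]
width: 0.476
gripper_force: 21.0
```

drive_tool(
  targets=[
    [0,0,0,0,0,0.01,0.47],
    [0,0,0,0,0,0.01,0.47],
  ],
)

```text
clock: 15.9
position: [0.462, 0.1387, 0.1548]
ee_rot: [-0.516, 3.087, -0.094]
force: [1.1, -0.2, 0.6]
width: 0.472
gripper_force: 22.1
```

drive_tool(
  targets=[
    [0,0,0,0,0,0,0.465],
    [0,0,0,0,0,0,0.465],
  ],
)

```text
clock: 16.1
position: [0.462, 0.1388, 0.1549]
ee_rot: [-0.516, 3.087, -0.094]
force: [0.2, -0.1, -0.5]
width: 0.465
gripper_force: 6.0
```

The click came at opening 0.465: grip force dropped from 22 N to 6 N. I'll open the jaws and lift off.

drive_tool(
  targets=[
    [0,0,0,0,0,0,0.5],
    [0,0,0,0,0,0,0.56],
    [0,0,0,0,0,0,0.62],
    [0,0,0,0,0,0,0.68],
    [0,0,0,0,0,0,0.68],
  ],
  force=12,
)

```text
clock: 16.6
position: [0.462, 0.1388, 0.1549]
ee_rot: [-0.516, 3.087, -0.094]
force: [-0.1, -0.2, -1.2]
width: 0.672
gripper_force: 3.4
```

```bash
python3 v.py
```

```text
TCP' [482.  -19.2 154.9] F' [-0.1 -0.2 -1.2] ang [-0.516  3.087 -0.094]
TCP+1.2 tips px [array([310.9, 241.8]), array([353.1, 242.6])]
218 99999999999999999999999999999998664433333444779999999999999999999999999999999999
221 99999999999999999999999999255574333333333333336355399999999999999999999999999999
224 99999999999999999999999991366777776666666666788887629999999219111222022222090112
227 99999999999999999999999911366778888888888888888887619999992211111222222222221112
230 22199911219991119909211111366778888888888888888887609999911211111222221222221112
233 221111111111111111221111234667788888888888888888876o1099992211111222221222221112
236 121121111111111111222465554667788888888888888888876ooooo822211111222221222111122
239 1211211111111111122224567666656788888888888888777oooOOOO790211111222221222211122
242 12112112222222222222113333333335555533488ooooooOOOOOOOoO922222222222221222211122
245 12112112222222222221203333333355555433488ooooooOOOOOOOo1222222222222221222211122
248 12112111222222222221203333333688888433587OOOOOoOOOOOOo12222222222322221222211122
251 11112111222222222222193333333688888333587OOOOOoOOOOOO222222222223222221222211122
254 75199111122222222222223366644466553222155oOOoOoOOOOO2222222222232222221222211111
257 88881111112222222112222212212oooooooooooooo1122222222222222222322222211112111248
260 8888111111467622222222222221oooooooooooooooo222222222222226665512222211122111188
```

drive_tool(
  targets=[
    [0,0,0,0,0,0.2,0.68],
    [0,0,0,0,0,0.5,0.68],
    [0,0,0,0,0,0.9,0.68],
    [0,0,0,0,0,1.3,0.68],
    [0,0,0,0,0,1.4,0.68],
  ],
)

```text
clock: 17.15
position: [0.4632, 0.1392, 0.2134]
ee_rot: [-0.515, 3.084, -0.092]
force: [0.4, -0.0, -1.9]
width: 0.682
gripper_force: 3.4
```

drive_tool(
  targets=[
    [0,0,-0.8,0.2,-0.7,0,0.68],
    [0,0,-1.6,0.4,-1.4,0,0.68],
    [0,0,-2.4,0.6,-2.1,0,0.68],
    [0,0,-3.2,0.8,-2.8,0,0.68],
    [0,0,-4.0,1.0,-3.5,0,0.68],
  ],
)

```text
clock: 17.65
position: [0.5022, -0.0023, 0.2111]
ee_rot: [-0.032, -3.14, 0.095]
force: [0.1, 0.5, -1.1]
width: 0.683
gripper_force: 3.4
```

drive_tool(
  targets=[
    [0,0,-0.8,0.2,-0.7,0,0.68],
    [0,0,-1.6,0.4,-1.4,0,0.68],
    [0,0,-2.4,0.6,-2.1,0,0.68],
    [0,0,-3.2,0.8,-2.8,0,0.68],
    [0,0,-3.84,1.08,-3.35,0,0.68],
  ],
)

```text
clock: 18.15
position: [0.545, -0.1372, 0.2111]
ee_rot: [-0.555, -3.08, 0.094]
force: [0.2, 0.1, -0.4]
width: 0.678
gripper_force: 3.4
```

drive_tool(
  targets=[
    [0,0,0,0,0,0,0.68],
    [0,0,0,0,0,0,0.68],
    [0,0,0,0,0,0,0.68],
  ],
)

```text
clock: 18.45
position: [0.545, -0.1341, 0.2108]
ee_rot: [-0.546, -3.081, 0.093]
force: [0.8, 0.7, -1.1]
width: 0.683
gripper_force: 3.4
```

```bash
python3 - <<'E'
from h import *
st=arm.observe(); T=np.array(st["position"]);Rt=R.from_rotvec(st["ee_rot"]).as_matrix()
ey=Rt[:,1]; a=np.arctan2(-ey[0],ey[1]); print("yaw",np.degrees(a),"T",T,st["force"],st["gripper_force"],st["width"])
c,s=np.cos(a),np.sin(a);G=np.array([[c,-s,0],[s,c,0],[0,0,1]])
p,C=shot("wrist");np.save("pics/w8.npy",p)
print("tips",[proj(C,T+G@np.array([-6,1.2+q*14.2,-87.6])/1000).round(1) for q in(-1,1)],"pivot",proj(C,T+G@np.array([-8,1.2,-41.6])/1000).round(1))
hsv=cv2.cvtColor(p,cv2.COLOR_RGB2HSV).astype(int)
for y in range(196,270,3): print(y,''.join('r' if q>150 and h<8 else 'b' if q>90 and 8<h<35 else str(v*19//255%10) for x in range(275,380) for h,q,v in [hsv[y,x]]))
P=G@np.array([0,0,0])
for n,Q in(("floor+rim corners z=.074",[(0.5455,-0.134,.074)]),): print(n,[proj(C,np.array(Q[0])+G@np.array([dx,dy,0])).round(1) for dx,dy in((-.0115,-.0275),(-.0115,.0275),(.0115,-.0275),(.0115,.0275))])
E
```

```text
yaw -20.111028815071712 T [ 0.54501821 -0.13407946  0.2107841 ] [ 0.77497371  0.71372992 -1.1212171 ] 3.3903659944189712 0.683475005110523
tips [array([311.6, 241.7]), array([352.9, 242.5])] pivot [329.4 263.4]
196 r22r22r2rr20233333322188999899989999999999999999999999999999999999999999999999999999999999999999133323233
199 222rr2rr22r9133333319999999999999999999999999999999999999999999999999999999999999999999999999999913333333
202 rrrrrrr2rrr9132364999999999999999999999999999999999999999999999999999999999999999999999999999999991333333
205 5r5rr5rrrrr0233499999999999999999999999999999999999999999999999999999999999999999999999999999999999132333
208 5rrrrr55rrr0113232222222222211143111111211111002222220022223322222222222222222222222211111110000000903333
211 r55rrrr55rr0449998888888888999999990000111111122222222232233333333333333444443433333333333333333333323666
214 5rrrr4rrrrr0112000000998888888899999989999998888888888888888888888899889898989998999899999988999999991666
217 4rr4rrrrr552012100000000877778812222222222222222222236622236622223622366622366444554411888899999990122566
220 r45rr
[... 1278 characters left out ...]
2222122222121222222222222155rrrr
256 rrrrrrrrrrrrrrrrrrrrrrr61222222222217rrrrrrrrrrrrrrrrr7rrr78667775666641222222222221333344444455565rr6rr6
259 rrrrrrrrrrrrrrrrrrrrrrr612222221222218rrrrrrrrrrrrrrrrrrrrrrrrrrrrrrr222222222222211rrr5rrr55rrr6rrrrrrrr
262 rrrrrrrrrrrrrrrrrrrrrrr6112222222221217766311111111111111111433677881222222222222113rrrrrrrrrrrrrrrrrrrrr
265 rrrrrrrrrrrrrrrrrrrrrrr611233221111111111110bbbbbbbbbbbbbbbb111111111112112222311115rrrrrrrrrrrrrrrrrrrrr
268 rrrrrrrrrrrrrrrrrrrrrrrr114466111111111111112bbbbbbbbbbbbbbb111111111111112666511128rrrrrrrrrrrrrrrrrrrrr
floor+rim corners z=.074 [array([299.4, 217. ]), array([367.4, 218. ]), array([299.9, 243.9]), array([366.3, 245.2])]
```

drive_tool(
  targets=[
    [0.32,-0.12,0,-0.01,-0.03,0,0.68],
    [0.32,-0.12,0,-0.01,-0.03,-0.4,0.68],
    [0.32,-0.12,0,-0.01,-0.03,-0.7,0.68],
    [0.32,-0.12,0,-0.01,-0.03,-0.85,0.68],
    [0.32,-0.12,0,-0.01,-0.03,-0.85,0.68],
  ],
)

```text
clock: 19.0
position: [0.5442, -0.1356, 0.176]
ee_rot: [-0.548, -3.086, 0.048]
force: [-0.1, -0.6, -1.4]
width: 0.682
gripper_force: 3.4
```

```bash
python3 - <<'E'
from h import *
st=arm.observe(); T=np.array(st["position"]);Rt=R.from_rotvec(st["ee_rot"]).as_matrix()
ey=Rt[:,1]; a=np.arctan2(-ey[0],ey[1]); print("T",T,st["force"])
c,s=np.cos(a),np.sin(a);G=np.array([[c,-s,0],[s,c,0],[0,0,1]])
p,C=shot("wrist")
print("tips",[proj(C,T+G@np.array([-6,.6+q*14.2,-87.6])/1000).round(1) for q in(-1,1)],"pivot",proj(C,T+G@np.array([-8,.6,-41.6])/1000).round(1))
hsv=cv2.cvtColor(p,cv2.COLOR_RGB2HSV).astype(int)
for y in range(205,270,3): print(y,''.join('r' if q>150 and h<8 else 'b' if q>90 and 8<h<35 else str(v*19//255%10) for x in range(275,385) for h,q,v in [hsv[y,x]]))
E
```

```text
T [ 0.54424682 -0.13562673  0.17595649] [-0.11932275 -0.58472981 -1.37780231]
tips [array([307.1, 241.9]), array([348.4, 242.3])] pivot [326.3 263.4]
205 r0233333333329999999999999999999999999999999999999999999999999999999999999999999999999999999999933333333333212
208 r0233333333999999999999999999999999999999999999999999999999999999999999999999999999999999999999991333333333102
211 2r12333330999999999999999999999999999999999999999999999999999999999999999999999999999999999999999913333333310r
214 rr12333199999999999999999999999999999999999999999999999999999999999999999999999999999999999999999999333333311r
217 r21336122222223322322222222222222211111111111000000000009999999999999999999999999999999999999999999991333321rr
220 5r1223333333333333333333333333333333222222222222221133321111121112222111022222200013333333333333332221033321rr
223 5r2569999999999999998888888898999999999999900000111111111122222222223232333333333333444444444444444444433321rr
226 rr1222100000000988888888999999999999999999999999999899999999999999999999999999999999999999999999999999066643rr
229 r5111220000000010777788933
[... 879 characters left out ...]
223642rrr5
253 rr14456222222222099999902222222222219999999999999999999999999999999999912222222222219999870000000001222642rrr5
256 rr7835622222222202211111122222222222000909999999999999999999999999999922222222222221999999100000000222364r5rrr
259 rrr834622222222222222221122222222222222222222222222222222322333333332222222222222222211111111111100322453r5rr5
262 rrrr35622222222222222222112222222212212112111bbbbbbbbbbbbbbb1222222222222222222222223323323211111125344445rr5r
265 rrrrr322222233322323222211546632222222222220bbbbbbbbbbbbbbbbb11112212121125553512222333323332211112543r55r55rr
268 rrrr74554433344443332333215562222222222222222224bbbbbbbb432222222222222222347651222332333333323332215rrrrrrrrr
```

drive_tool(
  targets=[
    [0.17,0.47,0,0,0,0,0.68],
    [0.17,0.47,0,0,0,-0.1,0.68],
    [0.17,0.47,0,0,0,-0.2,0.68],
    [0.17,0.47,0,0,0,-0.2,0.68],
  ],
)

```text
clock: 19.45
position: [0.5444, -0.1363, 0.1683]
ee_rot: [-0.542, -3.045, 0.036]
force: [0.1, 0.5, -1.7]
width: 0.678
gripper_force: 3.4
```

```bash
python3 - <<'E'
from h import *
st=arm.observe(); T=np.array(st["position"]);Rt=R.from_rotvec(st["ee_rot"]).as_matrix()
ey=Rt[:,1]; a=np.arctan2(-ey[0],ey[1]); print("T",T,st["force"])
c,s=np.cos(a),np.sin(a);G=np.array([[c,-s,0],[s,c,0],[0,0,1]])
p,C=shot("wrist")
print("tips",[proj(C,T+G@np.array([-5,.6+q*14.2,-87.6])/1000).round(1) for q in(-1,1)],"pivot",proj(C,T+G@np.array([-7,.6,-41.6])/1000).round(1))
for z in(.068,.078): print("rim",z,[proj(C,np.array([0.5453,-.1347,z])+G@np.array([dx,dy,0])).round(1) for dx,dy in((-.0115,-.0275),(-.0115,.0275),(.0115,-.0275),(.0115,.0275))])
hsv=cv2.cvtColor(p,cv2.COLOR_RGB2HSV).astype(int)
for y in range(217,270,2): print(y,''.join('r' if q>150 and h<8 else 'b' if q>90 and 8<h<35 else str(v*19//255%10) for x in range(275,385) for h,q,v in [hsv[y,x]]))
E
```

```text
T [ 0.54442628 -0.13625581  0.16833482] [ 0.11510235  0.51849227 -1.67819777]
tips [array([307.2, 248.2]), array([348.2, 248.6])] pivot [326.3 267.7]
rim 0.068 [array([291.6, 234.9]), array([367.9, 235.5]), array([292.2, 265. ]), array([366.8, 265.9])]
rim 0.078 [array([290. , 238.4]), array([369.1, 239.1]), array([290.7, 269.6]), array([368. , 270.4])]
217 r9233333330999999999999999999999999999999999999999999999999999999999999999999999999999999999999999933333333321
219 29233333299999999999999999999999999999999999999999999999999999999999999999999999999999999999999999993333333321
221 r9233331899999999999999999999999999999999999999999999999999999999999999999999999999999999999999999999333333320
223 29233329999999999999999999999999999999999999999999999999999999999999999999999999999999999999999999999133333310
225 29233123333222222222222222223222222222222222222221111111110000000000999999999999999999999999999999999913333310
227 20212333333333333333333222222222222211113333111111211222211002222220003333333333233222222222222222222222333311
229 r0131222222222223323333333333333333333333334444444
[... 1660 characters left out ...]
0122264r55
259 r5212310000000019899999012222222222229999999999999999999999999999999912222222222322199999870000000000222363rr5
261 rr212310000120029899999011222222222221999900021100161111011000999999122222222222222199999970000000000222353rr5
263 r52122100122222289999990112222222222222112211bbbbbbbbbbbbbbb12222222222222222222222199999989000000000222453r5r
265 r5222211222222223333333211442322222222222210bbbbbbbbbbbbbbbb21222221212212322332221199999999000000000222542r5r
267 55224542222222222222222211557732222222222222bbbbbbbbbbbbbbbb22222222222222466651221233311119000000000322643rrr
269 rr3145422222222222222222114464222222222222222224bbbbbbbb432222222222222222247651222222222211100000001322642rr5
```

drive_tool(
  targets=[
    [0,0,0,-0.05,0.02,0,0.68],
    [0,0,0,-0.05,0.02,-0.25,0.68],
    [0,0,0,-0.05,0.02,-0.5,0.68],
    [0,0,0,-0.05,0.02,-0.5,0.68],
  ],
)

```text
clock: 19.9
position: [0.5417, -0.1353, 0.1472]
ee_rot: [-0.541, -3.043, 0.036]
force: [-0.8, -0.5, -1.8]
width: 0.679
gripper_force: 3.4
```

drive_tool(
  targets=[
    [0,0,0,0,0,-0.25,0.68],
    [0,0,0,0,0,-0.5,0.68],
    [0,0,0,0,0,-0.5,0.68],
  ],
)

```text
clock: 20.2
position: [0.5419, -0.1354, 0.1272]
ee_rot: [-0.541, -3.043, 0.036]
force: [-0.4, -0.7, -0.9]
width: 0.679
gripper_force: 3.4
```

drive_tool(
  targets=[
    [0,0,0,0,0,-0.2,0.68],
    [0,0,0,0,0,-0.4,0.68],
    [0,0,0,0,0,-0.4,0.68],
  ],
)

```text
clock: 20.5
position: [0.5421, -0.1354, 0.1117]
ee_rot: [-0.541, -3.044, 0.036]
force: [-0.7, 0.2, -1.2]
width: 0.681
gripper_force: 3.4
```

drive_tool(
  targets=[
    [0,0,0,0,0,-0.1,0.68],
    [0,0,0,0,0,-0.2,0.68],
    [0,0,0,0,0,-0.2,0.68],
  ],
)

```text
clock: 20.8
position: [0.5426, -0.1355, 0.1045]
ee_rot: [-0.542, -3.045, 0.036]
force: [-0.9, -0.3, -1.6]
width: 0.68
gripper_force: 3.4
```

drive_tool(
  targets=[
    [0,0,0,0,0,-0.06,0.68],
    [0,0,0,0,0,-0.12,0.68],
    [0,0,0,0,0,-0.12,0.68],
  ],
)

```text
clock: 21.1
position: [0.543, -0.1357, 0.1001]
ee_rot: [-0.542, -3.046, 0.036]
force: [-0.1, -0.5, 0.2]
width: 0.679
gripper_force: 3.6
```

drive_tool(
  targets=[
    [0,0,0,0,0,-0.04,0.68],
    [0,0,0,0,0,-0.04,0.68],
  ],
)

```text
clock: 21.3
position: [0.5438, -0.1359, 0.0993]
ee_rot: [-0.542, -3.047, 0.036]
force: [0.7, 0.3, 4.6]
width: 0.679
gripper_force: 4.8
```

drive_tool(
  targets=[
    [0,0,0,0,0,0,0.72],
    [0,0,0,0,0,0,0.76],
    [0,0,0,0,0,0,0.85],
    [0,0,0,0,0,0,0.98],
    [0,0,0,0,0,0,0.98],
  ],
)

```text
clock: 21.8
position: [0.5429, -0.1357, 0.0985]
ee_rot: [-0.542, -3.045, 0.036]
force: [0.4, 0.0, -0.2]
width: 0.959
gripper_force: 0.0
```

drive_tool(
  targets=[
    [0,0,0,0,0,0,0.98],
    [0,0,0,0,0,0,0.98],
    [0,0,0,0,0,0.3,0.98],
    [0,0,0,0,0,0.6,0.98],
    [0,0,0,0,0,0.6,0.98],
  ],
)

```text
clock: 22.3
position: [0.5443, -0.1361, 0.1249]
ee_rot: [-0.543, -3.049, 0.036]
force: [-0.1, 0.6, 0.2]
width: 0.984
gripper_force: 0.0
```

drive_tool(
  targets=[
    [0,0,0,0,0,0.8,0.98],
    [0,0,0,0,0,1.6,0.98],
    [0,0,0,0,0,2.6,0.98],
    [0,0,0,0,0,3.6,0.98],
    [0,0,0,0,0,4.4,0.98],
  ],
)

```text
clock: 22.8
position: [0.5431, -0.1358, 0.3013]
ee_rot: [-0.543, -3.048, 0.036]
force: [0.8, 0.0, -0.2]
width: 0.978
gripper_force: 0.0
```

drive_tool(
  targets=[
    [0,0,0,-1.0,1.0,0,0.98],
    [0,0,0,-2.0,2.0,0,0.98],
    [0,0,0,-3.0,3.0,0,0.98],
    [0,0,0,-3.0,3.0,0,0.98],
    [0,0,0,-3.0,3.0,0,0.98],
  ],
)

```text
clock: 23.3
position: [0.4211, -0.0135, 0.2991]
ee_rot: [-0.535, -3.047, 0.034]
force: [1.2, 0.1, 0.8]
width: 0.979
gripper_force: 0.0
```

```bash
python3 - <<'E'
from h import *
print(arm.observe()["position"],arm.observe()["clock"])
for n,boxes in(("scene",dict(pliers=(285,235,335,300),clip=(185,205,240,265),tape=(262,203,308,243),timer=(348,366,392,408),bottle=(365,205,384,238))),("side",dict(pliers=(278,212,326,292),clip=(245,168,305,220),tape=(318,202,366,240),timer=(208,365,262,420),bottle=(405,244,430,280)))):
    p,C=shot(n); q=np.load(f"pics/{n}0.npy"); d=np.abs(p.astype(int)-q).max(2)
    for k,(a,b,c,e) in boxes.items():
        m=d[b:e,a:c]>50; print(n,k,m.sum(),m.size, (np.argwhere(m).mean(0)[::-1]+[a,b]).round(0) if m.any() else "")
    # dark-red handle masks
    for tag,im in(("before",q),("after",p)):
        a,b,c,e=boxes["pliers"]
        if tag=="after":
            sm=cv2.cvtColor(np.ascontiguousarray(im),cv2.COLOR_RGB2HSV).astype(int)
            for y in range(b,b+45,3): print(''.join('.' if d[y,x]<35 else '#' for x in range(a,c)))
E
```

```text
[ 0.42111825 -0.0134554   0.29905885] 23.3
scene pliers 38 3250 [307. 260.]
scene clip 469 3300 [225. 238.]
scene tape 0 1840 
scene timer 0 1848 
scene bottle 0 627 
..................................................
..................................................
................##................................
..................................................
..................................................
..................................................
................##................................
................##..##...#........................
.....................####..###....................
......................###.....#...................
.................#...###....###...................
..................................................
..........................#.......................
..................................................
..................................................
side pliers 54 3840 [290. 239.]
side clip 135 3120 [262. 216.]
side tape 0 1824 
side timer 0 2970 
side bottle 0 900 
................................................
................................................
................................................
#...............................................
................................................
#...............................................
##..............................................
###.............................................
####.....................##.....................
#####................##.#.......................
........................##..#...................
................................................
........................##......................
......................###.......................
................#.........###...................
```

```bash
python3 -c "
from cell import arm
print(arm.sign_off())"
```

```text
the job is handed in; nothing more can be done
None
```

The clip clicked shut on the flow block (grip force fell from 22 N to 6 N and I stopped there), and a camera check after I opened the jaws showed the orange ear still closed. The pliers are back upright in their stand and released, and the tape roll, timer and bottle are unmoved; I handed the job in at about 23 s.

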